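# Slide the lens tube into its sleeve to the depth ring

## Task

Take the steel lens tube from its cradle and slide its plain end into the right-hand end of the sleeve mount's bore (right as the robot sees it) until the engraved ring round the tube is level with the sleeve's mouth, no less and no deeper, then let go. A hidden locking pin may or may not be across the bore: feel for it gently, never force the tube against it, and if it holds give the round knob on top of the sleeve about a quarter turn to free it. Do not disturb the dish or the bottle.

Things in the scene. Friction and masses are not known exactly. Their poses are not given: they have to be found in the camera images.
- lens_tube: plain steel tube, 22 mm diameter, 170 mm long, 0.15 kg, level in the cradle at the start. Origin on its axis at mid-length; x runs along it to the plain end (front end, +85 mm). The other end has a rim 28 mm wide, 8 mm long, too big for the bore. The free span between the cradle's posts, about -45 to +45 mm, can be gripped from above.
- tube_mark (a point): centre, on the tube's axis, of the engraved dark ring (2 mm wide) round the tube: 80 mm behind the plain end, 5 mm in front of mid-length. Axes as the tube's.
- tube_front (a point): centre of the tube's plain end face. Axes as the tube's.
- cradle: grey fixed cradle, base 124 x 50 x 6 mm, origin under its centre; two forked posts at x = -54 and +54 mm (10 mm thick, 44 mm wide, saddle 36 mm up, prongs to 48 mm) hold the tube along its x, with the tube's axis 47 mm up. The tube lifts straight up.
- sleeve: grey metal sleeve mount fixed to the bench: foot plate 130 x 84 x 10 mm, block 100 x 54 x 54 mm, its top 77 mm up. Origin under its centre. A through bore of 24.5 mm diameter runs along its x, 50 mm up; the tube goes in at the -x face and moves to +x. Only the hidden pin can stop it.
- sleeve_mouth (a point): centre of the bore in the sleeve's -x face (its mouth, chamfered 3 mm; right-hand end seen from the robot, four small screws round it). x points into the bore. If the pin is across it, it stops the tube with its plain end about 41 mm inside; more than 50 N between tube and sleeve or pin counts as forcing. A tube let go there sags a few degrees but stays in the bore.
- knob_grip (a point): point on the vertical axis of the round black knob on the sleeve, 106 mm above the bench, a good TCP height to pinch it. Knob: 32 mm diameter, 88 to 112 mm above the bench, on a 22 mm collar, 45 mm behind the mouth.
- dish: low clear dish, 58 mm across, 14 mm high, bystander; origin under its centre
- bottle: white plastic bottle with a screw cap, 46 mm across, 105 mm tall, bystander; origin under its centre
- knob_top (a point): centre of the knob's top. It turns 1.25 rad either way from its middle to a stop, stiff (0.08 N m) so it stays as left. It looks alike at every angle and its start is unknown. Within about 0.6 rad of the middle the pin is across the bore; further out on either side it has moved clear. So if the tube is blocked, a turn of 1.3 to 1.5 rad either way, or to the stop, frees it; if not, leave it.

How it is judged:
On the way, in this order (a step that is already met when the one before it is completed fails the run):
1. the tube is lifted out of the cradle (distance of lens_tube from where it was at the start of the episode above 0.03 m), for 0.1 s.
2. the tube's plain end is inside the bore (x of tube_front in the frame of sleeve_mouth above 0.015 m and angle between the x axis of lens_tube and the x axis of sleeve, either way round below 0.15 rad and distance between tube_front and sleeve_mouth below 0.09 m), for 0.1 s.
At the end, for the whole second after the job is handed in: The tube rests released in the bore, plain end first and in line with it (within 0.08 rad), with the centre of its engraved ring within 3.5 mm of the plane of the sleeve's mouth (and within 6 mm of the mouth's centre), at rest (x of tube_mark in the frame of sleeve_mouth between -0.0035 and 0.0035 m and distance between tube_mark and sleeve_mouth below 0.006 m and angle between the x axis of lens_tube and the x axis of sleeve, either way round below 0.08 rad and linear speed of lens_tube below 0.01 m/s); the robot touches nothing.
It fails at once if the tube is forced against the sleeve or its pin with more than 50 N (contact force between lens_tube and sleeve above 50 N).
It fails at once if the dish is moved by more than 20 mm (distance of dish from where it was at the start of the episode above 0.02 m).
It fails at once if the bottle is moved by more than 20 mm (distance of bottle from where it was at the start of the episode above 0.02 m).
It also fails if it takes over 72 s, if anything falls off the work surface, if the arm or the gripper's body presses on something with over 40 N, if the wrist force passes 120 N, or if a joint passes its speed limit or range.

## Robot

A 7-joint arm with a two-finger parallel gripper is mounted at the origin on a cart in front of the work surface, level with it; the furniture and walls round the work are solid. World frame = base frame: x ahead of the robot, y to its left, z up, the work surface at z = 0. Lengths are in m, angles in rad, forces in N, time in s.
With the tool pointing down it reaches from about 0.425 to 0.95 m from the base axis. Payload 4.7 kg.
Tool frame: the origin (TCP) lies between the finger pads, 19 mm behind the fingertips; this is the grasp point; z points along the fingers, y is the line along which they close (so a half turn about z gives the same grasp; the last joint's range is limited). The gripper opens to 85 mm and grips with 20 to 120 N. Pads are 22 mm wide; open, the fingers measure 114 mm over their backs; the gripper's body (76 mm by 85 mm) begins 54 mm behind the grasp point. The pads swing forward as they close: fully open they stand 13 mm farther back than shut.
Start: joints at [-1.33, 0.469, -0.049, 1.532, 0.024, 1.141, -0.082], TCP at [0.18, 0.651, 0.25] pointing down, gripper open.
Joint ranges: [-2.59, 2.59], [-0.33, 1.99], [-1.39, 1.29], [0.1, 2.45], [-1.04, 4.18], [0.21, 1.99], [-2.66, 2.66]. Speed limits (rad/s): [2.57, 2.57, 3.14, 3.14, 3.14, 3.14, 3.14].

## Interface

Orientations are given as a unit quaternion [x, y, z, w].
In Python, from station import bot, vision gives the robot as it stands (bot), with the cameras (vision).
- The arm moves only by the shell command python3 shift.py FILE [FORCE], which reads ROWS from the file FILE. ROWS is one flat JSON list of numbers that holds 1 to 10 rows one after another, with no inner brackets; each row has 5 numbers: dx, dy, dz in m, then a turn about the tool's z in rad, then the finger opening in m; each row is the pose to reach, as a shift and turn from the pose commanded when the command began, along the tool's axes at that moment; what a row does not reach only later rows make up. A row lasts 1/10 s, in which the tool goes at most 0.05 m and 0.15 rad, less where a joint would pass 70% of its speed; a pose out of reach is approached as far as the arm can. The fingers move at their own pace and stop on an object; FORCE is the grip in N (left out, the last holds). Time passes only in rows, so rows that do not move let the fingers close. It prints the time, the measured TCP pose, the force, the opening and the grip force at its end. Input that does not fit is refused with a message, and nothing moves.
- bot.observe(): the state, without advancing time (a new reading comes with each control period).
- vision.snapshot(name): name is "scene" or "top" or "wrist"; returns the picture (384x512x3 uint8, blue, green, red); there is no depth.
- vision.camera_info(name): a dict with "K" (3x3 intrinsics, pixels), "R" (3x3) and "t" (3): a world point X has camera coordinates R X + t. Camera axes: x right, y down, z forward; pixel columns grow to the right and rows downward; lengths in m; the calibration is good to about 2 mm. A picture is of the moment at which its call begins: read the wrist's pose just before it. camera_info takes no time and is no camera call; for the wrist camera it gives the pose at the moment of the call.
- bot.hand_in(): hands the job in; it is judged then, once.
The state is a dict: "time_s": time; "q": joint angles; "dq": joint speeds; "joint_torque": joint torques, N m; "position": TCP position; "ee_rot": TCP orientation; "force": force on the tool from outside, world axes, zero at the start; "wrist_torque": the same for the moment, N m; "finger_gap": finger opening in m; "grasp_force": force on a finger pad.
Only numpy, scipy, OpenCV 4.12 (cv2) and the standard library are available. Lean on these libraries where they do the work, as an engineer would, in place of code of your own. Each camera call takes 0.05 s, during which the arm holds its last target. There are 200 camera calls.

## Working session

There is one attempt and no reset: what is moved stays moved. The work goes in short steps, Python scripts to look and compute and a shell command to move; the robot and the scene stay as the last step left them, time stands still between calls to the robot, and variables do not carry over. Pictures are saved under pics/ and viewed, at most 10 in all, crops included, and the job is handed in when it is done.

```bash
ls; mkdir -p pics; python3 - <<'E'
from station import bot, vision
import cv2,numpy as np
o=bot.observe();print(o['time_s'],o['position'],o['ee_rot'],o['force'],o['finger_gap'])
for n in("scene","top"):
    cv2.imwrite(f'pics/{n}0.png',vision.snapshot(n)); c=vision.camera_info(n);print(n,np.round(c['K'],1).tolist(),np.round(c['R'],4).tolist(),np.round(c['t'],4).tolist())
E
```

```text
pics
shift.py
station.py
0.0 [0.17978267 0.65003896 0.2489436 ] [ 1.34508775e-01  9.90911888e-01 -1.00507955e-03 -1.01435653e-04] [-0.00624593 -0.39463646  1.26682837] 0.08535432376075375
scene [[428.4, 0.0, 257.4], [0.0, 428.4, 195.5], [0.0, 0.0, 1.0]] [[-0.8968, -0.4424, -0.0073], [-0.291, 0.602, -0.7436], [0.3334, -0.6647, -0.6686]] [0.6859, 0.0906, 0.9024]
top [[365.3, 0.0, 258.9], [0.0, 365.3, 190.8], [0.0, 0.0, 1.0]] [[0.0584, -0.9983, -0.0053], [-0.9771, -0.0561, -0.2051], [0.2045, 0.0172, -0.9787]] [0.274, 0.619, 0.8003]
```

View pics/scene0.png

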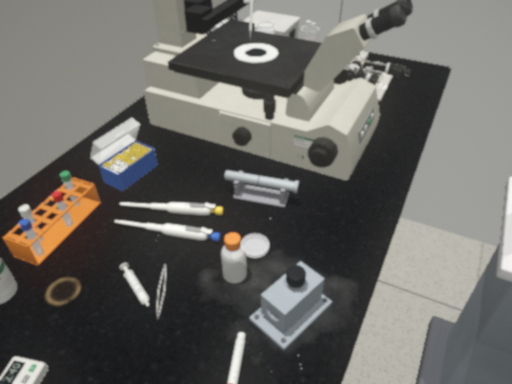

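View pics/top0.png

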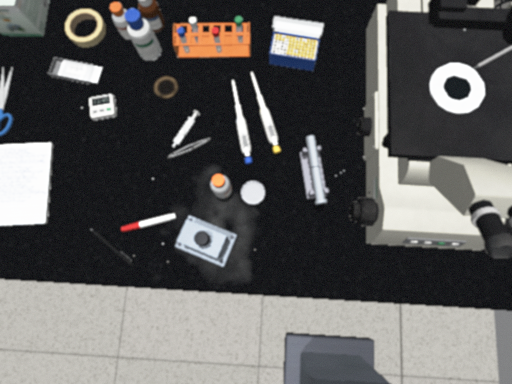

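The scene view shows the tube in its cradle near (262,185), the sleeve at (292,305), the bottle at (234,257) and the dish at (255,245). In the top view the tube runs (311,137)-(320,203), with the sleeve at (206,240), the bottle at (221,186) and the dish at (253,193). Next I'll zoom in.

```bash
python3 - <<'E'
import cv2,numpy as np
t=cv2.imread('pics/top0.png');s=cv2.imread('pics/scene0.png')
z=lambda i,x,y,w,h,k:cv2.resize(i[y:y+h,x:x+w],None,fx=k,fy=k,interpolation=cv2.INTER_CUBIC)
a=z(t,285,120,57,100,6)[:600,:340];b=z(t,165,200,86,76,5)[:380];c=z(s,215,160,90,50,5)[:220]
im=np.zeros((600,800,3),np.uint8);im[:600,:a.shape[1]]=a;im[:380,345:345+b.shape[1]]=b;im[380:380+c.shape[0],345:345+c.shape[1]]=c
cv2.imwrite('pics/z0.png',im)
E
```

```text
(no output)
```

View pics/z0.png

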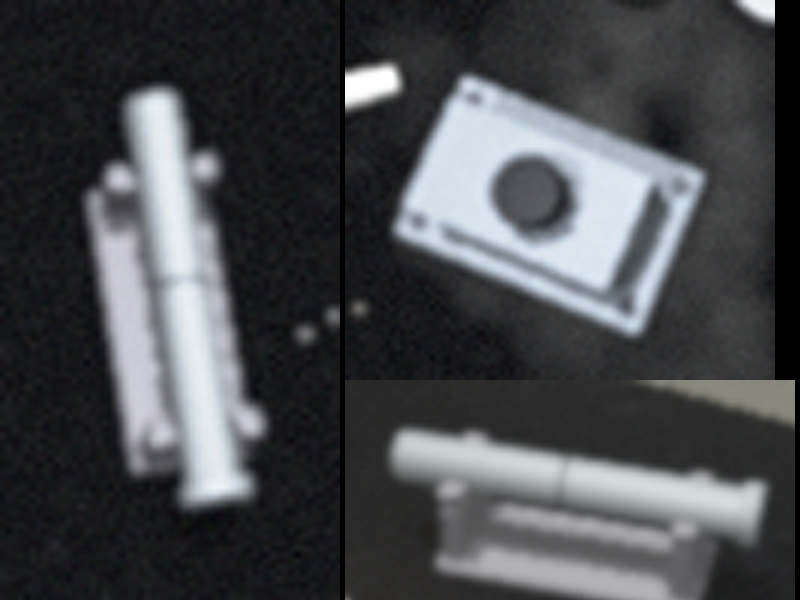

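The crops show the rim at the robot's end of the tube and the plain end pointing away, with the ring at zoom (183,282). The sleeve foot's corners, the knob at zoom (533,190) and the mouth at the right-hand end are clear. Now I'll localise them roughly and plan the move above the tube.

```bash
cat > h.py <<'E'
import numpy as np,cv2
from station import bot, vision
from scipy.spatial.transform import Rotation as Ro
def ray(c,uv,z):
    K,R,t=(np.array(c[k],float) for k in('K','R','t'));C=-R.T@t
    d=R.T@np.linalg.inv(K)@np.array([uv[0],uv[1],1.]);return C+d*(z-C[2])/d[2]
def proj(c,X):
    K,R,t=(np.array(c[k],float) for k in('K','R','t'));p=K@(R@np.asarray(X,float)+t);return p[:2]/p[2]
def tool(target,yaw=None):  # shift in tool axes to target; yaw = wanted direction of tool x or y line
    o=bot.observe();R=Ro.from_quat(o['ee_rot']).as_matrix();return R.T@(np.array(target)-o['position']),R
E
python3 - <<'E'
from h import *
c=vision.camera_info('top')
b=lambda u,v:(165+(u-345+.5)/5-.5,200+(v+.5)/5-.5)
a=lambda u,v:(285+(u+.5)/6-.5,120+(v+.5)/6-.5)
F=[ray(c,b(*p),.010) for p in((465,75),(705,178),(638,335),(393,235))]
F=np.array(F);print('foot',F.round(4).tolist(),np.linalg.norm(np.diff(F,axis=0),axis=1),'ctr',F.mean(0))
d=(F[0]-F[1])+(F[3]-F[2]);print('sleeve yaw',np.arctan2(d[1],d[0]))
k=ray(c,b(530,190),.112);print('knob',k)
f=ray(c,a(153,90),.047);r=ray(c,a(217,495),.047);m=ray(c,a(184,282),.058)
print('tube',f,r,m,np.linalg.norm(f-r),np.arctan2(*(f-r)[1::-1]))
w=vision.camera_info('wrist');R=np.array(w['R']);C=-R.T@w['t'];o=bot.observe();RT=Ro.from_quat(o['ee_rot']).as_matrix()
print('cam in tool',RT.T@(C-o['position']),(R@RT).round(3),w['K'],'\nRT',RT.round(3))
for n,uv,z in(('dish',(253,193),.007),('bottle',(220,180),.105)):print(n,ray(c,uv,z))
E
```

```text
foot [[0.543, 0.4817, 0.01], [0.4989, 0.3587, 0.01], [0.4216, 0.3857, 0.01], [0.4623, 0.5092, 0.01]] [0.13068256 0.08192853 0.13007834] ctr [0.48145829 0.433833   0.01      ]
sleeve yaw 1.239372410504319
knob [0.48096281 0.42727545 0.112     ]
tube [0.75628864 0.19055022 0.047     ] [0.58664246 0.15990768 0.047     ] [0.67104539 0.17696827 0.058     ] 0.17239138980539445 0.1786993372380292
cam in tool [ 0.08175144 -0.00047795 -0.12415188] [[ 0.     1.     0.   ]
 [-0.946  0.    -0.324]
 [-0.324 -0.     0.946]] [[293.3839203    0.         245.77619475]
 [  0.         293.3839203  192.01913637]
 [  0.           0.           1.        ]] 
RT [[-0.964  0.267 -0.   ]
 [ 0.267  0.964 -0.002]
 [-0.    -0.002 -1.   ]]
dish [0.60759078 0.32505094 0.007     ]
bottle [0.61361944 0.39846276 0.105     ]
```

```bash
echo '[-0.31,-0.13,0,-0.45,0.085,-0.31,-0.13,0,-0.45,0.085,-0.31,-0.13,0,-0.45,0.085,-0.31,-0.13,0,-0.45,0.085,-0.31,-0.13,0,-0.45,0.085,-0.31,-0.13,0,-0.45,0.085,-0.31,-0.13,0,-0.45,0.085,-0.31,-0.13,0,-0.45,0.085,-0.31,-0.13,0,-0.45,0.085,-0.31,-0.13,0,-0.45,0.085]' > next.json && python3 shift.py next.json && python3 - <<'E'
from h import *
import pickle
o=bot.observe();print(o['q']);c=vision.camera_info('wrist');i=vision.snapshot('wrist');cv2.imwrite('pics/w1.png',i);pickle.dump(c,open('w1.pkl','wb'))
E
```

```text
time_s: 1.1
position: [0.4425, 0.4438, 0.2497]
ee_rot: [-0.091, 0.996, 0.0, -0.001]
force: [-0.9, 0.3, -0.4]
finger_gap: 0.085
grasp_force: 0.0
[-0.81072634  0.39108989 -0.05781594  1.65359886  0.02332378  1.09820081
  0.87860913]
```

View pics/w1.png

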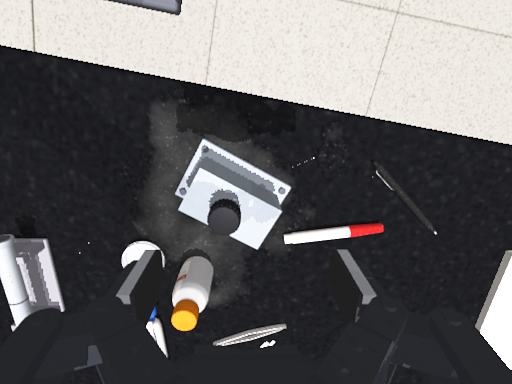

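The wrist view shows the block's top as a bright quad, about (198,168), (283,208), (260,250), (178,208), with the knob top at (224,218), the bottle at (190,290) and the dish at (143,255). I'll measure the quad precisely.

```bash
python3 - <<'E'
from h import *
import pickle
c=pickle.load(open('w1.pkl','rb'));i=cv2.imread('pics/w1.png');g=cv2.cvtColor(i,6)
print([int(g[y,x]) for x,y in((195,190),(250,220),(225,180),(190,170),(262,190),(240,165),(270,232))])
def rect(g,c,seed,lo,z,box):
    x0,y0,x1,y1=box;m=np.zeros_like(g);m[y0:y1,x0:x1]=(g[y0:y1,x0:x1]>lo)*255
    n,l,s,_=cv2.connectedComponentsWithStats(m);k=l[seed[1],seed[0]]
    cn=max(cv2.findContours((l==k).astype(np.uint8),0,1)[0],key=cv2.contourArea)[:,0]
    P=np.array([ray(c,p,z)[:2] for p in cn]);r=cv2.minAreaRect((P*1000).astype(np.float32));return r,cn
for lo in(170,185,195,205):
    r,cn=rect(g,c,(250,225),lo,.077,(160,130,300,260));print(lo,r,cn.min(0),cn.max(0))
# top: 
t=cv2.cvtColor(cv2.imread('pics/top0.png'),6);ct=vision.camera_info('top')
r,cn=rect(t,ct,(185,236),110,.010,(165,205,245,275));print('foot top',r)
for nm,im,cc,bx in(('w',g,c,(200,195,250,240)),('t',t,ct,(190,228,216,252))):
    x0,y0,x1,y1=bx;s=im[y0:y1,x0:x1];m=(s<(60 if nm=='w' else 90)).astype(np.uint8);cn=max(cv2.findContours(m,0,1)[0],key=cv2.contourArea)
    (x,y),rr=cv2.minEnclosingCircle(cn);print(nm,x+x0,y+y0,rr,ray(cc,(x+x0,y+y0),.112))
E
```

```text
[231, 246, 142, 244, 97, 226, 48]
170 ((470.16241455078125, 432.12713623046875), (110.93461608886719, 82.58634948730469), 71.24708557128906) [175 139] [290 248]
185 ((470.1998596191406, 431.9981994628906), (110.73556518554688, 82.3493423461914), 71.2020263671875) [175 139] [290 248]
195 ((470.29571533203125, 432.00323486328125), (110.6277084350586, 82.2514877319336), 71.24567413330078) [176 139] [290 248]
205 ((470.3498229980469, 432.0452880859375), (110.51497650146484, 82.15812683105469), 71.23585510253906) [176 140] [289 248]
foot top ((482.6401062011719, 434.999755859375), (134.6576690673828, 86.19854736328125), 70.77467346191406)
w 223.0 216.09615325927734 17.97469711303711 [0.47819071 0.42673657 0.112     ]
t 202.34782600402832 238.78260898590088 7.389485836029053 [0.47850276 0.42541519 0.112     ]
```

```bash
python3 - <<'E'
import cv2,numpy as np
i=cv2.imread('pics/w1.png')[130:260,165:300];cv2.imwrite('pics/z1.png',cv2.resize(i,None,fx=4.5,fy=4.5,interpolation=0))
E
```

```text
(no output)
```

View pics/z1.png

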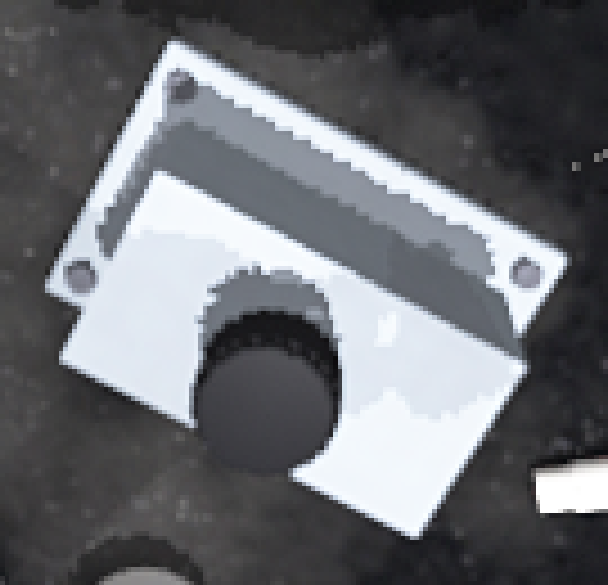

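The zoom shows the top-face corners at (157,173), (525,368), (418,538), (60,360), the foot corners at (175,40), (567,262), (47,292), and the knob top circle centred near (267,408). I'll combine these, then go and look at the tube.

```bash
python3 - <<'E'
from h import *
import pickle
c=pickle.load(open('w1.pkl','rb'));g=cv2.cvtColor(cv2.imread('pics/w1.png'),6)
p=lambda u,v:(165+(u+.5)/4.5-.5,130+(v+.5)/4.5-.5)
def sub(pts): return cv2.cornerSubPix(g,np.float32([p(*q) for q in pts]).reshape(-1,1,2),(3,3),(-1,-1),(3,40,.01))[:,0]
T=np.array([ray(c,q,.077) for q in sub([(157,173),(525,368),(418,538),(60,360)])])[:,:2]
F=np.array([ray(c,q,.010) for q in sub([(47,292),(175,40),(567,262)])])[:,:2]
print('top',T.round(4).tolist(),np.linalg.norm(T-np.roll(T,-1,0),axis=1),T.mean(0))
print('foot',F.round(4).tolist(),np.linalg.norm(np.diff(F,axis=0),axis=1),'ctr',(F[0]+F[2])/2)
for d in(T[1]-T[0],T[2]-T[3],F[2]-F[1]):print(np.arctan2(d[1],d[0]))
print('knob',ray(c,p(267,408),.112))
E
echo '[-0.2,-0.29,-0.03,0,0.085,-0.2,-0.29,-0.03,0,0.085,-0.2,-0.29,-0.03,0,0.085,-0.2,-0.29,-0.03,0,0.085,-0.2,-0.29,-0.03,0,0.085,-0.2,-0.29,-0.03,0,0.085,-0.2,-0.29,-0.03,0,0.085,-0.2,-0.29,-0.03,0,0.085,-0.2,-0.29,-0.03,0,0.085,-0.2,-0.29,-0.03,0,0.085]' > next.json && python3 shift.py next.json && python3 - <<'E'
from h import *
import pickle
o=bot.observe();print(o['q']);c=vision.camera_info('wrist');i=vision.snapshot('wrist');cv2.imwrite('pics/w2.png',i);pickle.dump(c,open('w2.pkl','wb'))
E
```

```text
top [[0.4436, 0.3938], [0.4763, 0.489], [0.5276, 0.4711], [0.4949, 0.3765]] [0.10070234 0.0543489  0.10007587 0.05414464] [0.48558751 0.43259549]
foot [[0.5032, 0.3584], [0.4249, 0.3852], [0.4668, 0.5068]] [0.08275912 0.12868664] ctr [0.48499368 0.43261958]
1.2401833307418073
1.2381361953083831
1.2392852157406762
knob [0.48240244 0.42833899 0.112     ]
time_s: 2.15
position: [0.6913, 0.1963, 0.2795]
ee_rot: [-0.092, 0.996, 0.001, -0.001]
force: [-0.4, 0.5, -0.3]
finger_gap: 0.0852
grasp_force: 0.0
[-0.36380017  0.52116801  0.04588693  1.38142412 -0.02633996  1.24057759
  1.43943559]
```

View pics/w2.png

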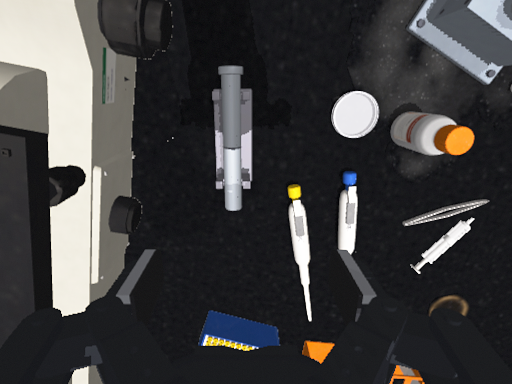

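The wrist view shows the tube from the rim at (231,67) to the plain end at (234,209), with the ring at about (232,148). I'll measure its edges.

```bash
python3 - <<'E'
from h import *
import pickle
c=pickle.load(open('w2.pkl','rb'));i=cv2.imread('pics/w2.png');g=cv2.cvtColor(i,6).astype(float)
for v in (90,120,135,165,200):print(v,g[v,210:256].astype(int).tolist())
print(g[55:80,231].astype(int).tolist(),g[135:160,232].astype(int).tolist(),g[200:218,234].astype(int).tolist())
E
```

```text
90 [16, 14, 12, 73, 103, 108, 108, 108, 110, 89, 79, 84, 98, 107, 115, 123, 128, 131, 136, 140, 144, 145, 141, 136, 132, 130, 126, 124, 121, 111, 105, 111, 114, 108, 106, 106, 105, 106, 108, 112, 120, 85, 35, 14, 15, 16]
120 [17, 17, 16, 12, 84, 112, 115, 114, 115, 92, 81, 82, 85, 100, 109, 118, 125, 129, 135, 140, 142, 144, 144, 137, 132, 129, 127, 124, 120, 114, 100, 113, 118, 117, 117, 118, 117, 118, 118, 118, 121, 89, 38, 13, 15, 17]
135 [27, 23, 22, 22, 22, 125, 196, 209, 208, 196, 180, 178, 144, 105, 104, 113, 122, 127, 133, 137, 140, 144, 142, 139, 133, 131, 116, 119, 120, 114, 95, 158, 209, 218, 216, 215, 213, 213, 213, 215, 215, 146, 55, 18, 21, 23]
165 [22, 22, 23, 24, 22, 17, 150, 206, 209, 206, 208, 186, 179, 141, 147, 168, 187, 206, 222, 229, 234, 237, 239, 238, 231, 224, 214, 203, 191, 171, 134, 165, 205, 212, 210, 211, 210, 210, 210, 211, 212, 144, 56, 16, 21, 22]
200 [19, 19, 19, 17, 17, 17, 18, 19, 21, 20, 22, 20, 21, 17, 39, 134, 157, 168, 182, 197, 205, 208, 212, 213, 206, 197, 186, 177, 165, 151, 137, 83, 27, 18, 21, 23, 24, 26, 25, 28, 28, 29, 25, 26, 25, 24]
[14, 17, 14, 15, 12, 11, 13, 12, 12, 10, 70, 129, 152, 150, 147, 144, 142, 140, 118, 120, 145, 144, 144, 143, 143] [142, 141, 141, 141, 141, 141, 142, 141, 141, 141, 141, 143, 113, 65, 106, 213, 245, 241, 240, 239, 240, 240, 240, 240, 240] [206, 206, 207, 207, 207, 208, 207, 206, 207, 211, 158, 11, 21, 21, 24, 25, 25, 28]
```

```bash
python3 - <<'E'
from h import *
import pickle
c=pickle.load(open('w2.pkl','rb'));g=cv2.cvtColor(cv2.imread('pics/w2.png'),6).astype(float)
for v in(67,69,71,194,197,203,206):
    r=g[v,205:262];x=np.where(r>70)[0];print(v,x[0]+205,x[-1]+205,(x[0]+x[-1])/2+205, r.astype(int)[x[0]-1:x[0]+2],r.astype(int)[x[-1]-1:x[-1]+2])
a=ray(c,(231.0,68.5),.047);b=ray(c,(232.8,200),.047)
d=b-a;print(a,b,'yaw',np.arctan2(d[1],d[0]))
u=d/np.linalg.norm(d)
m=ray(c,(232,148),.058);f=ray(c,(233,209.8),.058);r=ray(c,(231,65.),.058)
print('mark',m,'front-mark',(f-m)@u,'mark-rim',(m-r)@u)
o=bot.observe();R=Ro.from_quat(o['ee_rot']).as_matrix();print('tool x yaw',np.arctan2(R[1,0],R[0,0]),R[:,2])
tgt=m-0.033*u;tgt=a+u*((tgt-a)@u);tgt[2]=.049
print('tgt',tgt,'shift',R.T@(tgt-o['position']))
E
```

```text
67 218 242 230.0 [ 12  72 101] [120  83  34]
69 218 242 230.0 [ 15  78 103] [114  86  38]
71 219 242 230.5 [ 70 102 111] [110  84  37]
194 225 241 233.0 [ 44 136 158] [137  83  30]
197 225 241 233.0 [ 42 135 158] [137  81  28]
203 225 241 233.0 [ 21 130 156] [138  84  30]
206 225 241 233.0 [ 21 128 155] [139  97  40]
[0.58937719 0.1594775  0.047     ] [0.74431728 0.18812626 0.047     ] yaw 0.18283722968510527
mark [0.67562921 0.17582796 0.058     ] front-mark 0.07898054730279234 mark-rim 0.09052569767284475
tool x yaw -2.9568532149820763 [-0.00138577  0.00167547 -0.99999764]
tgt [0.64325119 0.16943892 0.049     ] shift [ 0.05185196 -0.01836429  0.23073501]
```

```bash
echo '[0.04,-0.019,0.02,0,0.06,0.052,-0.019,0.06,0,0.06,0.052,-0.019,0.11,0,0.06,0.052,-0.019,0.15,0,0.06,0.052,-0.019,0.19,0,0.06,0.052,-0.019,0.22,0,0.06,0.052,-0.019,0.232,0,0.06,0.052,-0.019,0.232,0,0.06,0.052,-0.019,0.232,0,0.06,0.052,-0.019,0.232,0,0.06]' > next.json && python3 shift.py next.json 60 && echo '[0,0,0,0,0,0,0,0,0,0,0,0,0,0,0,0,0,0,0,0,0,0,0,0,0,0,0,0,0,0,0,0,0,0,0]' > next.json && python3 shift.py next.json 60
```

```text
time_s: 3.2
position: [0.6464, 0.166, 0.0503]
ee_rot: [-0.09, 0.996, 0.001, 0.002]
force: [0.0, -0.2, -0.0]
finger_gap: 0.0595
grasp_force: 0.0
time_s: 3.9
position: [0.6453, 0.1685, 0.0495]
ee_rot: [-0.091, 0.996, 0.002, 0.001]
force: [-3.0, 5.9, 6.0]
finger_gap: 0.0198
grasp_force: 58.6
```

```bash
echo '[0,0,-0.01,0,0,0,0,-0.03,0,0,0,0,-0.06,0,0,0,0,-0.09,0,0,0,0,-0.12,0,0,0,0,-0.15,0,0,0,0,-0.15,0,0,0,0,-0.15,0,0]' > next.json && python3 shift.py next.json 80 && python3 - <<'E'
from h import *
import pickle
o=bot.observe();print(o['q'],o['ee_rot'])
R=Ro.from_quat(o['ee_rot']).as_matrix();yaw=np.arctan2(-R[1,0],-R[0,0]);print('yaw',yaw,'turn tool z',-(1.2392-yaw),R[:,2])
c=vision.camera_info('wrist');i=vision.snapshot('wrist');cv2.imwrite('pics/w3.png',i);pickle.dump((c,o),open('w3.pkl','wb'))
c=vision.camera_info('scene');i=vision.snapshot('scene');cv2.imwrite('pics/s3.png',i)
E
```

```text
time_s: 4.7
position: [0.6448, 0.1642, 0.1981]
ee_rot: [-0.089, 0.996, -0.0, 0.0]
force: [-0.6, 0.5, -1.8]
finger_gap: 0.0195
grasp_force: 78.4
[-0.34258777  0.49533022  0.04209749  1.61653595 -0.0224875   1.0303248
  1.45604394] [-8.94891823e-02  9.95987727e-01 -3.65769970e-04  2.07834363e-05]
yaw 0.17921811867370654 turn tool z -1.0599818813262936 [ 1.06865006e-04 -7.24885016e-04 -9.99999732e-01]
```

View pics/w3.png

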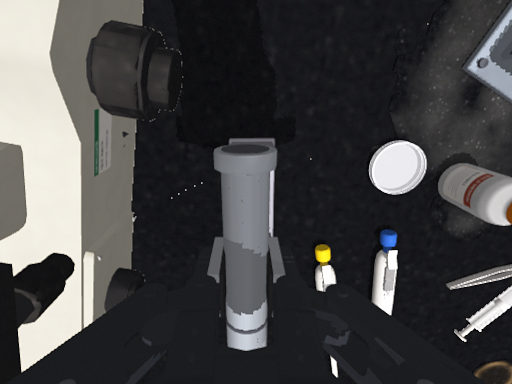

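The tube is held cleanly. The rim is at (247,155) and the ring at about (247,331). I'll work out the tube's pose in the hand from the column profile.

```bash
python3 - <<'E'
from h import *
import pickle
c,o=pickle.load(open('w3.pkl','rb'));g=cv2.cvtColor(cv2.imread('pics/w3.png'),6).astype(int)
print(g[140:182,247].tolist());print(g[318:352,247].tolist())
for v in(158,200,230,290,345):print(v,g[v,208:288].tolist())
RT=Ro.from_quat(o['ee_rot']).as_matrix()
P=lambda x,y,z:proj(c,o['position']+RT@np.array([x,y,z]))
for h in(-.003,0,.003):
  for pit in(-.03,0,.03):
    # tube axis through (0,0,h); +axis dir = -tool x ; pitch>0 = nose down(+z)
    q=lambda s,dz:P(-s,0,h+dz+pit*s)
    print(h,pit,'mark@+.033',q(.033,-.011).round(1),'rear bot/top',q(-.057,.014).round(1),q(-.057,-.014).round(1),'rimfront',q(-.049,-.014).round(1),'w28@rear',round(P(.057,.014,h-pit*.057)[0]-P(.057,-.014,h-pit*.057)[0],1),'front',q(.113,-.011).round(1))
E
```

```text
[114, 102, 79, 73, 60, 45, 46, 47, 48, 47, 46, 44, 47, 69, 87, 110, 139, 146, 140, 139, 140, 141, 141, 140, 140, 139, 139, 138, 138, 137, 137, 136, 136, 135, 121, 124, 139, 137, 136, 137, 136, 137]
[211, 209, 209, 209, 210, 210, 209, 210, 210, 209, 211, 216, 167, 81, 94, 107, 175, 213, 209, 209, 208, 209, 207, 208, 208, 208, 208, 208, 207, 209, 210, 198, 136, 16]
158 [22, 22, 23, 22, 19, 49, 91, 99, 101, 105, 109, 112, 115, 115, 117, 117, 117, 119, 121, 121, 123, 123, 125, 126, 127, 128, 128, 130, 130, 131, 132, 134, 133, 135, 135, 136, 136, 138, 140, 140, 141, 142, 143, 144, 144, 142, 142, 141, 140, 139, 137, 136, 135, 133, 133, 132, 131, 129, 129, 129, 127, 126, 125, 119, 118, 116, 115, 115, 89, 43, 26, 26, 25, 25, 21, 21, 24, 26, 26, 26]
200 [23, 22, 23, 20, 21, 21, 19, 18, 19, 16, 21, 21, 21, 38, 84, 97, 100, 103, 107, 110, 112, 116, 120, 122, 123, 124, 124, 126, 128, 129, 131, 131, 134, 106, 126, 136, 136, 137, 136, 136, 137, 137, 136, 135, 134, 132, 130, 131, 131, 132, 130, 129, 127, 125, 125, 126, 123, 121, 119, 111, 98, 135, 196, 210, 199, 114, 27, 21, 24, 24, 22, 23, 22, 21,
[... 1591 characters left out ...]
.8 179.8] w28@rear 64.6 front [247.8 453.8]
0 0 mark@+.033 [248.2 338.9] rear bot/top [248.4 147.6] [248.9 160.8] rimfront [248.8 180.9] w28@rear 65.4 front [247.8 447. ]
0 0.03 mark@+.033 [248.2 337.3] rear bot/top [248.4 148.3] [249.  161.9] rimfront [248.9 182. ] w28@rear 66.3 front [247.8 440.4]
0.003 -0.03 mark@+.033 [248.2 335.7] rear bot/top [248.3 145.9] [248.8 158.2] rimfront [248.7 177.7] w28@rear 63.2 front [247.8 447.7]
0.003 0 mark@+.033 [248.2 334.1] rear bot/top [248.3 146.5] [248.9 159.1] rimfront [248.8 178.7] w28@rear 64.0 front [247.8 441.1]
0.003 0.03 mark@+.033 [248.1 332.6] rear bot/top [248.3 147.1] [248.9 160.1] rimfront [248.8 179.8] w28@rear 64.8 front [247.7 434.8]
```

View pics/s3.png

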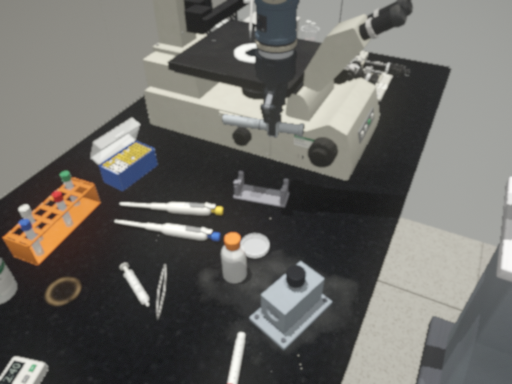

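The tube clears the cradle, which is now empty, and in the hand the ring lies about 31.5 mm ahead of the TCP. I'll carry it to a spot in front of the mouth and keep it high.

```bash
echo '[0.04,0.025,0,-0.15,0,0.08,0.05,0,-0.3,0,0.12,0.08,0,-0.45,0,0.16,0.11,0,-0.6,0,0.198,0.134,0,-0.75,0,0.198,0.134,0,-0.9,0,0.198,0.134,0,-1.06,0,0.198,0.134,0.05,-1.06,0,0.198,0.134,0.078,-1.06,0,0.198,0.134,0.078,-1.06,0]' > next.json && python3 shift.py next.json && echo '[0,0,0,0,0,0,0,0,0,0,0,0,0,0,0]' > next.json && python3 shift.py next.json && python3 - <<'E'
from h import *
import pickle
o=bot.observe();print(o['q'],o['dq'].round(3) if hasattr(o['dq'],'round') else '')
R=Ro.from_quat(o['ee_rot']).as_matrix();yaw=np.arctan2(-R[1,0],-R[0,0]);print(o['position'],'yaw',yaw,R[:,2],o['wrist_torque'])
d={}
for n in('scene','top','wrist'):
    c=vision.camera_info(n);o=bot.observe();i=vision.snapshot(n);d[n]=(c,o);cv2.imwrite(f'pics/p_{n}.png',i)
pickle.dump(d,open('p.pkl','wb'))
# predicted pixels
u=np.array([np.cos(yaw),np.sin(yaw),0]);p=o['position']-[0,0,.0035]
for n in('scene','top'):print(n,[proj(d[n][0],p+u*s).round(1).tolist() for s in(-.0585,.0315,.1115)],proj(d[n][0],[.4687,.3854,.05]))
s=[cv2.resize(cv2.imread('pics/p_scene.png')[250:350,250:383],None,fx=3,fy=3,interpolation=2),cv2.resize(cv2.imread('pics/p_top.png')[190:290,190:323],None,fx=3,fy=3,interpolation=2)]
cv2.imwrite('pics/z4.png',np.vstack(s))
E
```

```text
time_s: 5.8
position: [0.4228, 0.2588, 0.1153]
ee_rot: [-0.581, 0.814, 0.0, -0.006]
force: [-1.3, 0.7, -2.1]
finger_gap: 0.0194
grasp_force: 78.7
time_s: 6.1
position: [0.4271, 0.2622, 0.1215]
ee_rot: [-0.581, 0.814, -0.0, 0.002]
force: [-0.4, 0.3, -1.7]
finger_gap: 0.0196
grasp_force: 78.7
[-0.4458929   0.36065522 -0.22989157  2.05813779  0.12089902  0.73213732
  2.05955706] [-0.002 -0.002  0.002  0.005  0.001 -0.003 -0.001]
[0.42710245 0.26221367 0.12145189] yaw 1.2400975175112072 [ 0.0025014   0.00168435 -0.99999545] [-0.0755378   0.02842456  0.04634037]
scene [[376.1, 200.0], [348.0, 223.9], [320.0, 247.7]] [310.12156785 278.46206812]
top [[302.0, 278.2], [262.5, 261.7], [228.1, 247.4]] [223.1761905  246.01890332]
```

View pics/z4.png

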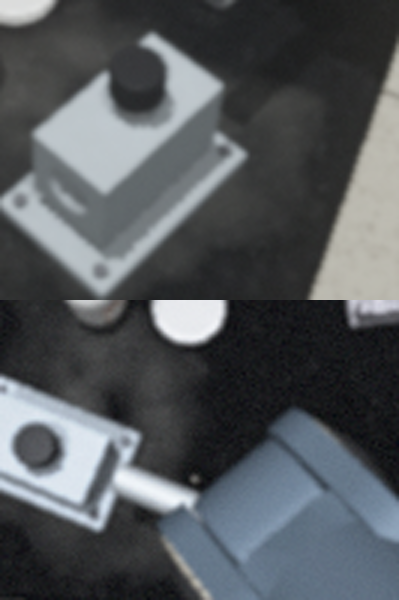

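In the crop the tube lines up with the bore in the top view. The mouth is on the far side in the scene view. Next I'll measure the tube's offset and pitch with intensity profiles across its predicted axis.

```bash
cat > prof.py <<'E'
from h import *
def prof(n,img,c,p,u,ss,W=16,show=False):
    g=cv2.cvtColor(img,6).astype(np.float32);e=proj(c,p+u*.11)-proj(c,p);e/=np.linalg.norm(e);nn=np.array([-e[1],e[0]])
    t=np.arange(-W,W+.1,.5)
    for s in ss:
        q=proj(c,p+u*s);xy=q+t[:,None]*nn
        v=cv2.remap(g,xy[:,0].astype(np.float32)[None],xy[:,1].astype(np.float32)[None],1)[0]
        k=np.where(v>(.5*(v.max()+np.median(np.sort(v)[:15]))))[0] 
        print(n,round(s,3),'edges',t[k[0]],t[k[-1]],'mid',(t[k[0]]+t[k[-1]])/2,'n',nn.round(2),v[::4].astype(int).tolist() if show else '')
E
python3 - <<'E'
from prof import *
import pickle
d=pickle.load(open('p.pkl','rb'))
o=d['scene'][1];R=Ro.from_quat(o['ee_rot']).as_matrix();u=-R[:,0];u[2]=0;p=o['position']-[0,0,.0035]
for n,ss in(('scene',(-.055,-.045,-.035,-.025,.02,.03,.05,.07,.09,.1)),('top',(.08,.09,.1))):
    prof(n,cv2.imread(f'pics/p_{n}.png'),d[n][0],p,u,ss,12,True)
print(proj(d['scene'][0],p+u*.1),proj(d['scene'][0],p+u*.1+[0,0,.01]),proj(d['scene'][0],p+u*.1+.01*np.cross([0,0,1],u)))
E
```

```text
scene -0.055 edges -5.5 -1.0 mid -3.25 n [-0.65 -0.76] [43, 43, 45, 69, 107, 101, 59, 42, 41, 39, 40, 41, 40]
scene -0.045 edges -11.5 4.5 mid -3.5 n [-0.65 -0.76] [42, 42, 43, 45, 42, 42, 40, 43, 43, 41, 40, 40, 40]
scene -0.035 edges -12.0 1.5 mid -5.25 n [-0.65 -0.76] [43, 44, 43, 42, 43, 43, 42, 42, 42, 40, 39, 39, 32]
scene -0.025 edges 4.0 6.5 mid 5.25 n [-0.65 -0.76] [37, 38, 42, 42, 42, 42, 41, 41, 60, 72, 40, 36, 42]
scene 0.02 edges -4.5 7.0 mid 1.25 n [-0.65 -0.76] [36, 36, 37, 74, 126, 156, 171, 183, 186, 158, 82, 42, 33]
scene 0.03 edges -4.5 6.5 mid 1.0 n [-0.65 -0.76] [34, 36, 38, 77, 140, 176, 195, 208, 204, 162, 57, 32, 34]
scene 0.05 edges -4.5 6.5 mid 1.0 n [-0.65 -0.76] [34, 33, 37, 84, 142, 175, 194, 205, 204, 162, 57, 33, 33]
scene 0.07 edges -5.0 6.5 mid 0.75 n [-0.65 -0.76] [30, 26, 35, 90, 144, 175, 194, 204, 202, 163, 61, 33, 33]
scene 0.09 edges -5.0 6.5 mid 0.75 n [-0.65 -0.76] [34, 36, 42, 98, 146, 174, 194, 203, 202, 166, 63, 36, 36]
scene 0.1 edges -5.0 6.5 mid 0.75 n [-0.65 -0.76] [35, 36, 40, 94, 143, 166, 184, 194, 199, 166, 63, 36, 36]
top 0.08 edges -5.0 3.5 mid -0.75 n [ 0.39 -0.92] [42, 27, 34, 113, 186, 233, 239, 211, 131, 55, 50, 51, 54]
top 0.09 edges -5.0 3.5 mid -0.75 n [ 0.39 -0.92] [52, 49, 52, 113, 191, 234, 239, 209, 131, 60, 58, 58, 61]
top 0.1 edges -5.0 3.5 mid -0.75 n [ 0.39 -0.92] [50, 53, 55, 115, 190, 235, 239, 208, 130, 60, 59, 56, 60]
[324.00782674 244.06560092] [324.57321893 240.16265285] [328.5999008  247.16302884]
```

```bash
echo '[0,0.0018,0.03,0,0,0,0.0018,0.055,0,0,0,0.0018,0.066,0,0,0,0.0018,0.068,0,0,0,0.0018,0.068,0,0,0,0.0018,0.068,0,0]' > next.json && python3 shift.py next.json 80 && python3 - <<'E'
from prof import *
o=bot.observe();R=Ro.from_quat(o['ee_rot']).as_matrix();u=-R[:,0];l=R[:,1];print(o['position'],u,'along',o['position']@[.3254,.9456,0],'lat',o['position']@[-.9456,.3254,0])
for n in('top','scene'):
    c=vision.camera_info(n);i=vision.snapshot(n);cv2.imwrite(f'pics/q_{n}.png',i)
    prof(n,i,c,o['position']-[0,0,.0035],u,(.075,.085,.095,.105),12,True)
# tube front by along-axis profile in top
c=vision.camera_info('top');g=cv2.imread('pics/q_top.png',0).astype(np.float32)
s=np.arange(.08,.16,.002);q=np.float32([proj(c,o['position']-[0,0,.0035]+u*k+l*.0015) for k in s]);print(s[0],cv2.remap(g,q[None,:,0],q[None,:,1],1)[0].astype(int).tolist())
E
```

```text
time_s: 6.85
position: [0.4253, 0.2627, 0.0531]
ee_rot: [-0.581, 0.814, 0.0, 0.001]
force: [-0.2, -0.4, -1.2]
finger_gap: 0.0195
grasp_force: 78.7
[0.42529238 0.26274256 0.05306754] [0.32466405 0.94582749 0.00189868] along 0.3868395046882901 lat -0.3166600420484592
top 0.075 edges -4.5 3.0 mid -0.75 n [ 0.39 -0.92] [63, 65, 51, 90, 181, 232, 239, 204, 116, 40, 43, 42, 42]
top 0.085 edges -4.5 3.0 mid -0.75 n [ 0.39 -0.92] [51, 54, 40, 89, 179, 232, 240, 205, 115, 50, 53, 59, 61]
top 0.095 edges -4.5 3.0 mid -0.75 n [ 0.39 -0.92] [47, 52, 43, 91, 180, 232, 239, 206, 118, 54, 64, 69, 67]
top 0.105 edges -4.5 3.0 mid -0.75 n [ 0.39 -0.92] [48, 55, 51, 96, 178, 232, 239, 205, 116, 56, 60, 61, 59]
scene 0.075 edges -5.0 6.5 mid 0.75 n [-0.67 -0.75] [34, 31, 36, 88, 147, 180, 199, 208, 204, 151, 54, 40, 42]
scene 0.085 edges -5.0 6.0 mid 0.5 n [-0.67 -0.75] [37, 35, 42, 92, 150, 180, 199, 206, 201, 144, 51, 43, 42]
scene 0.095 edges -5.0 6.0 mid 0.5 n [-0.67 -0.75] [44, 37, 42, 97, 151, 180, 199, 206, 202, 150, 53, 40, 38]
scene 0.105 edges -6.0 6.5 mid 0.25 n [-0.67 -0.75] [47, 44, 61, 104, 120, 116, 120, 135, 163, 135, 53, 41, 41]
0.08 [241, 241, 241, 241, 241, 240, 240, 242, 240, 240, 240, 240, 241, 240, 232, 215, 196, 199, 203, 182, 145, 105, 87, 83, 83, 95, 127, 176, 209, 224, 226, 226, 226, 226, 226, 226, 225, 226, 224, 212]
```

```bash
echo '[-0.005,0,0,0,0,-0.01,0,0,0,0,-0.014,0,0,0,0,-0.016,0,0,0,0,-0.018,0,0,0,0,-0.02,0,0,0,0,-0.02,0,0,0,0]' > next.json && python3 shift.py next.json && echo '[-0.001,0,0,0,0,-0.002,0,0,0,0,-0.003,0,0,0,0,-0.004,0,0,0,0,-0.004,0,0,0,0]' > next.json && python3 shift.py next.json && python3 -c "
from h import *
o=bot.observe();print(o['force'],o['wrist_torque'],o['position'],o['position']@[.3254,.9456,0]-.3868,o['position']@[-.9456,.3254,0])"
```

```text
time_s: 7.65
position: [0.431, 0.2814, 0.052]
ee_rot: [-0.581, 0.814, 0.0, 0.0]
force: [-0.2, -0.3, -1.7]
finger_gap: 0.0196
grasp_force: 78.7
time_s: 8.15
position: [0.4326, 0.2854, 0.0522]
ee_rot: [-0.581, 0.814, 0.0, 0.001]
force: [0.1, -0.1, -2.1]
finger_gap: 0.0197
grasp_force: 78.6
[ 0.13436863 -0.07652413 -2.13767812] [-0.02629882 -0.06334879 -0.02936101] [0.43258261 0.28542429 0.05215516] 0.023859590666964137 -0.3161730550534725
```

```bash
echo '[-0.002,0,0,0,0,-0.004,0,0,0,0,-0.006,0,0,0,0,-0.006,0,0,0,0]' > next.json && python3 shift.py next.json && echo '[-0.002,0,0,0,0,-0.004,0,0,0,0,-0.006,0,0,0,0,-0.006,0,0,0,0]' > next.json && python3 shift.py next.json && python3 -c "
from h import *
o=bot.observe();print(o['force'],o['wrist_torque'],o['position'],o['position']@[.3254,.9456,0]-.3868,o['position']@[-.9456,.3254,0])"
```

```text
time_s: 8.55
position: [0.4345, 0.2912, 0.0521]
ee_rot: [-0.581, 0.814, 0.0, 0.0]
force: [0.7, -0.5, -1.3]
finger_gap: 0.0196
grasp_force: 78.7
time_s: 8.95
position: [0.4364, 0.2967, 0.0521]
ee_rot: [-0.581, 0.814, 0.0, 0.0]
force: [0.6, 0.2, -2.3]
finger_gap: 0.0197
grasp_force: 78.7
[ 0.64261376  0.16781794 -2.31740724] [ 0.04683408 -0.11692417 -0.05934926] [0.43638568 0.29668943 0.05206307] 0.035749429241577924 -0.31610356192784667
```

```bash
echo '[-0.003,0,0,0,0,-0.006,0,0,0,0,-0.009,0,0,0,0,-0.009,0,0,0,0]' > next.json && python3 shift.py next.json && echo '[-0.002,0,0,0,0,-0.004,0,0,0,0,-0.006,0,0,0,0,-0.008,0,0,0,0,-0.008,0,0,0,0]' > next.json && python3 shift.py next.json && python3 -c "
from h import *
o=bot.observe();print(o['force'],o['wrist_torque'],o['position'],o['position']@[.3254,.9456,0]-.3868,o['position']@[-.9456,.3254,0])"
```

```text
time_s: 9.35
position: [0.4394, 0.3055, 0.0521]
ee_rot: [-0.581, 0.814, 0.0, 0.001]
force: [0.3, -0.3, -1.6]
finger_gap: 0.0195
grasp_force: 78.7
time_s: 9.85
position: [0.4418, 0.3128, 0.052]
ee_rot: [-0.581, 0.814, 0.0, 0.0]
force: [0.6, 0.6, -1.4]
finger_gap: 0.0196
grasp_force: 78.7
[ 0.55372205  0.59093044 -1.4443093 ] [-0.00982438 -0.12763757 -0.08008029] [0.44184796 0.31278845 0.05204659] 0.052750084298124555 -0.3160300727106924
```

```bash
for k in 1 2 3; do echo '[-0.001,0,0,0,0,-0.002,0,0,0,0,-0.003,0,0,0,0,-0.003,0,0,0,0]' > next.json && python3 shift.py next.json | sed -n '2p;4,5p'; done; python3 -c "
from h import *
o=bot.observe();print(o['force'],o['wrist_torque'],o['position'],o['position']@[.3254,.9456,0]-.3868,o['position']@[-.9456,.3254,0])"
```

```text
position: [0.4427, 0.3153, 0.052]
force: [0.4, 0.2, -1.2]
finger_gap: 0.0196
position: [0.4437, 0.3182, 0.052]
force: [-0.2, 0.3, -0.9]
finger_gap: 0.0194
position: [0.4447, 0.3211, 0.052]
force: [0.3, -1.1, -1.6]
finger_gap: 0.0199
[ 0.29424685 -1.12091518 -1.64958162] [-0.05186562 -0.10607046 -0.02569813] [0.44469887 0.32106355 0.05202177] 0.06150270852811485 -0.3160331741971563
```

```bash
for k in 1 2; do echo '[-0.0005,0,0,0,0,-0.001,0,0,0,0,-0.001,0,0,0,0]' > next.json && python3 shift.py next.json | sed -n '2p;4,5p'; done; python3 -c "
from h import *
o=bot.observe();print(o['force'],o['wrist_torque'],o['position'],o['position']@[.3254,.9456,0]-.3868,o['position']@[-.9456,.3254,0])"
```

```text
position: [0.445, 0.3218, 0.052]
force: [0.1, 0.1, -1.8]
finger_gap: 0.0197
position: [0.4453, 0.3228, 0.052]
force: [0.3, -0.4, -1.5]
finger_gap: 0.0195
[ 0.30534599 -0.35790729 -1.49428342] [-0.09103909 -0.0971     -0.01809369] [0.44528111 0.32280535 0.05201081] 0.06333921221787298 -0.31601695873470875
```

```bash
for k in 1 2 3 4; do echo '[-0.0007,0,0,0,0,-0.0015,0,0,0,0,-0.0015,0,0,0,0]' > next.json && python3 shift.py next.json | sed -n '2p;4,5p'; done; python3 -c "
from h import *
o=bot.observe();print(o['force'],o['wrist_torque'],o['position'],o['position']@[.3254,.9456,0]-.3868,o['position']@[-.9456,.3254,0])
import cv2
for n in('top','wrist'):cv2.imwrite('pics/r_'+n+'.png',vision.snapshot(n))
t=cv2.resize(cv2.imread('pics/r_top.png')[190:290,180:300],None,fx=3.3,fy=3,interpolation=2);w=cv2.resize(cv2.imread('pics/r_wrist.png'),(396,300))
cv2.imwrite('pics/z5.png',np.vstack([t,w]))
"
```

```text
position: [0.4458, 0.3243, 0.052]
force: [0.3, 0.2, -0.9]
finger_gap: 0.0194
position: [0.4463, 0.3257, 0.052]
force: [0.9, -0.6, -0.9]
finger_gap: 0.0199
position: [0.4468, 0.3271, 0.052]
force: [1.1, -1.1, -1.1]
finger_gap: 0.0196
position: [0.4472, 0.3285, 0.052]
force: [-0.4, 0.4, -2.4]
finger_gap: 0.0197
[-0.37063285  0.44807035 -2.39721536] [-0.04490789 -0.05419993 -0.03346992] [0.44724397 0.32850284 0.05199147] 0.0693654700384222 -0.3160190755850085
```

View pics/z5.png

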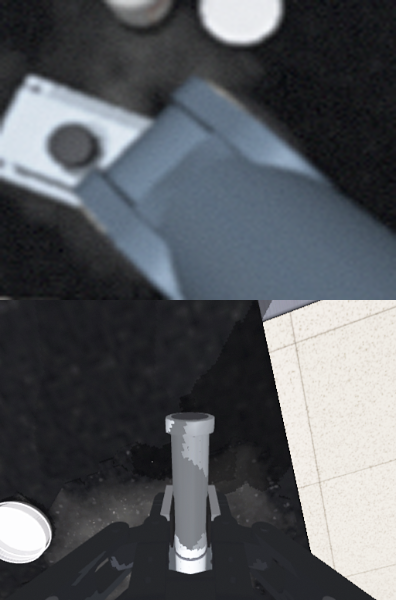

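The top view shows the gripper close to the sleeve with the tube in line. In the wrist view the rim is still near the same place. I'll check for slip in the hand.

```bash
python3 - <<'E'
import cv2
for f in('w3','p_wrist','r_wrist'):
    g=cv2.cvtColor(cv2.imread(f'pics/{f}.png'),6).astype(int);print(f,g[142:180,247].tolist(),g[310:352,247].tolist())
    for v in (250,290): print(v,g[v,216:276].tolist())
E
```

```text
w3 [79, 73, 60, 45, 46, 47, 48, 47, 46, 44, 47, 69, 87, 110, 139, 146, 140, 139, 140, 141, 141, 140, 140, 139, 139, 138, 138, 137, 137, 136, 136, 135, 121, 124, 139, 137, 136, 137] [104, 101, 101, 96, 167, 215, 211, 209, 211, 209, 209, 209, 210, 210, 209, 210, 210, 209, 211, 216, 167, 81, 94, 107, 175, 213, 209, 209, 208, 209, 207, 208, 208, 208, 208, 208, 207, 209, 210, 198, 136, 16]
250 [96, 95, 96, 96, 95, 99, 68, 28, 69, 89, 90, 92, 93, 93, 95, 96, 98, 99, 100, 99, 100, 101, 102, 101, 101, 102, 102, 102, 103, 103, 104, 103, 103, 102, 101, 99, 98, 96, 123, 131, 131, 129, 129, 128, 125, 124, 125, 124, 120, 118, 113, 102, 55, 46, 94, 102, 102, 102, 102, 102]
290 [27, 26, 25, 27, 32, 29, 31, 24, 22, 19, 65, 87, 92, 94, 94, 95, 97, 97, 98, 100, 99, 100, 101, 101, 101, 102, 102, 102, 102, 103, 104, 104, 103, 103, 102, 101, 99, 98, 99, 98, 96, 97, 97, 95, 95, 96, 96, 94, 93, 81, 42, 21, 20, 29, 30, 31, 29, 27, 28, 27]
p_wrist [20, 42, 59, 59, 58, 58, 59, 58, 58, 58, 58, 76, 104, 121, 131, 132, 128, 129, 130, 130, 130, 129, 130, 129, 129, 129, 129, 130, 130, 130, 129, 129, 131, 132, 133,
[... 1090 characters left out ...]
4, 255, 232, 143, 139, 134, 239, 255, 254, 253, 253, 253, 253, 253, 253, 253, 253, 253, 253, 253, 254, 255, 207, 23]
250 [124, 124, 122, 123, 124, 127, 89, 37, 82, 112, 116, 117, 119, 121, 122, 124, 126, 128, 127, 127, 128, 128, 129, 129, 131, 131, 132, 131, 131, 133, 133, 132, 133, 133, 133, 131, 129, 128, 127, 126, 125, 126, 125, 125, 124, 124, 125, 124, 121, 120, 119, 110, 64, 58, 115, 125, 123, 124, 122, 123]
290 [37, 39, 37, 39, 41, 41, 42, 34, 30, 28, 84, 114, 118, 119, 120, 122, 124, 126, 126, 127, 129, 128, 129, 129, 130, 131, 130, 132, 131, 132, 133, 131, 132, 132, 131, 128, 129, 126, 126, 126, 125, 125, 125, 124, 122, 124, 123, 121, 120, 106, 57, 28, 30, 39, 41, 40, 41, 37, 38, 39]
```

There's no slip, and the front is about 51 mm in with no resistance, so the pin is clear. I'll go on to just short of the ring while watching the force.

```bash
for k in 1 2; do echo '[-0.0015,0,0,0,0,-0.003,0,0,0,0,-0.0045,0,0,0,0,-0.006,0,0,0,0,-0.006,0,0,0,0]' > next.json && python3 shift.py next.json | sed -n '2p;4,5p'; done; echo '[-0.003,0,0,0,0,-0.006,0,0,0,0,-0.009,0,0,0,0,-0.012,0,0,0,0,-0.015,0,0,0,0,-0.015,0,0,0,0,-0.015,0,0,0,0]' > next.json && python3 shift.py next.json;  python3 -c "
from h import *
o=bot.observe();print(o['force'],o['wrist_torque'],o['position'],o['position']@[.3254,.9456,0]-.3868,o['position']@[-.9456,.3254,0])
cv2.imwrite('pics/t_wrist.png',vision.snapshot('wrist'))
g=cv2.imread('pics/t_wrist.png',0);print(g[318:384,247].tolist())"
```

```text
position: [0.4493, 0.3345, 0.052]
force: [0.7, 0.3, -1.7]
finger_gap: 0.0196
position: [0.4512, 0.3401, 0.052]
force: [0.3, -1.0, -1.5]
finger_gap: 0.0196
time_s: 14.65
position: [0.456, 0.3542, 0.052]
ee_rot: [-0.581, 0.814, 0.0, 0.0]
force: [-0.6, -0.3, -1.3]
finger_gap: 0.0195
grasp_force: 78.7
[-0.58727791 -0.27117877 -1.2859987 ] [-0.0146785  -0.08077779 -0.04348715] [0.45599375 0.35416499 0.05200913] 0.09647878531841719 -0.3159424030461604
[121, 182, 222, 246, 254, 253, 253, 253, 253, 253, 254, 254, 201, 126, 141, 139, 157, 177, 156, 128, 130, 130, 131, 126, 110, 101, 102, 103, 101, 103, 103, 100, 71, 36, 38, 38, 39, 37, 36, 36, 37, 38, 37, 39, 37, 37, 37, 38, 39, 38, 39, 37, 39, 37, 39, 38, 40, 37, 38, 39, 38, 38, 39, 37, 38, 37]
```

```bash
python3 - <<'E'
from h import *
c=vision.camera_info('wrist');o=bot.observe();RT=Ro.from_quat(o['ee_rot']).as_matrix()
P=lambda s,z,y=0:proj(c,o['position']+RT@np.array([-s,y,-(z-o['position'][2])]))[1].round(1)
print('ring',[ (s,P(s,.0595)) for s in(.0305,.0315,.0325)])
for m in(.030,.032,.034,.036):print(m,'tube top at mouth',P(m,.0595),'chamfer outer',P(m,.06525),'chamfer inner',P(m+.003,.06225),'blocktop',P(m,.077),'tubeside',P(m,.05))
g=cv2.imread('pics/t_wrist.png',0)
for x in(212,218,222,228,234,240,247,254,262,268,272,278):print(x,g[322:352,x].tolist())
E
```

```text
ring [(0.0305, np.float64(332.3)), (0.0315, np.float64(333.8)), (0.0325, np.float64(335.4))]
0.03 tube top at mouth 331.5 chamfer outer 340.7 chamfer inner 340.5 blocktop 361.9 tubeside 317.7
0.032 tube top at mouth 334.6 chamfer outer 343.9 chamfer inner 343.7 blocktop 365.2 tubeside 320.7
0.034 tube top at mouth 337.7 chamfer outer 347.1 chamfer inner 346.8 blocktop 368.6 tubeside 323.7
0.036 tube top at mouth 340.8 chamfer outer 350.3 chamfer inner 349.9 blocktop 371.9 tubeside 326.7
212 [38, 39, 39, 39, 39, 39, 39, 38, 38, 38, 39, 39, 39, 38, 38, 39, 38, 39, 40, 39, 38, 39, 38, 39, 39, 38, 39, 39, 38, 38]
218 [69, 87, 96, 95, 94, 95, 95, 86, 78, 78, 78, 78, 78, 87, 94, 94, 94, 93, 94, 94, 94, 95, 82, 52, 37, 39, 39, 39, 37, 38]
222 [102, 101, 101, 101, 102, 102, 102, 103, 103, 103, 102, 102, 104, 104, 103, 103, 103, 104, 102, 103, 103, 103, 104, 78, 35, 38, 37, 38, 38, 39]
228 [164, 99, 90, 85, 88, 116, 127, 120, 114, 114, 115, 114, 114, 115, 110, 104, 103, 103, 103, 103, 103, 102, 103, 105, 85, 44, 36, 38, 38, 40]
234 [235, 241, 246, 246, 247, 231, 162, 124, 140, 161, 163, 136, 
[... 408 characters left out ...]
, 247, 247, 249, 252, 212, 107, 136, 147, 234, 238, 166, 150, 123, 125, 127, 121, 109, 102, 103, 103, 103, 103, 105, 91, 57, 37, 37]
262 [225, 229, 209, 135, 87, 109, 125, 161, 153, 117, 120, 119, 119, 119, 114, 103, 100, 100, 101, 102, 101, 101, 101, 103, 92, 60, 35, 38, 37, 39]
268 [103, 103, 103, 102, 102, 102, 103, 102, 103, 103, 102, 102, 102, 101, 101, 101, 102, 101, 102, 101, 101, 101, 103, 85, 48, 38, 38, 38, 39, 38]
272 [104, 104, 103, 103, 103, 103, 104, 104, 105, 104, 106, 104, 105, 104, 104, 103, 103, 101, 102, 102, 102, 103, 90, 56, 37, 38, 38, 41, 38, 37]
278 [39, 37, 39, 38, 38, 37, 38, 39, 38, 37, 38, 38, 39, 38, 38, 39, 38, 38, 37, 37, 37, 37, 38, 37, 37, 36, 38, 36, 36, 37]
```

The numeric profiles show the face, chamfer and ring arcs at the mouth. I'll fit circles to both arcs to get the ring-to-mouth offset.

```bash
python3 - <<'E'
from h import *
from scipy.optimize import least_squares as LS
c=vision.camera_info('wrist');o=bot.observe();RT=Ro.from_quat(o['ee_rot']).as_matrix();p=o['position']
def arc(s,zc,yc,R):
    a=np.linspace(-1.2,1.2,60);q=np.array([proj(c,p+RT@np.array([-s,yc+R*np.sin(t),-(zc+R*np.cos(t)-p[2])])) for t in a]);return q
def fit(pts,R,zfix=None):
    pts=np.array(pts,float)
    def f(x):
        q=arc(x[0],zfix if zfix else x[2],x[1],R);return np.interp(pts[:,0],q[:,0],q[:,1])-pts[:,1]
    r=LS(f,[.031,0]+([] if zfix else [.05]));return r.x.round(5),r.fun.round(1)
ch=[(228,335.7),(234,340),(240,341.8),(247,341.8),(254,340.6),(262,336.5)]
rg=[(228,324.7),(234,329.3),(240,330.2),(247,331.8),(254,330.4),(262,326)]
for R in(.01525,.0145,.014):print(R,fit(ch,R),fit(ch,R,.05))
print('ring',fit(rg,.011),fit(rg,.011,.0485),fit(rg,.011,.0495))
g=cv2.imread('pics/t_wrist.png',0)
for v in(300,308,314,318,322,326,330):print(v,g[v,205:290].tolist())
E
```

```text
0.01525 (array([ 0.06791, -0.00201,  0.01416]), array([ 0.1, -0.2, -0.2,  0.2,  0.2, -0.1])) (array([ 0.03039, -0.00182]), array([ 1.2, -0.5, -0.9, -0.5, -0.2,  1. ]))
0.0145 (array([ 0.06045, -0.00199,  0.02213]), array([ 0.1, -0.2, -0.2,  0.2,  0.2, -0.1])) (array([ 0.03124, -0.00185]), array([ 1.1, -0.4, -0.8, -0.4, -0.2,  0.8]))
0.014 (array([ 0.05548, -0.00198,  0.02744]), array([ 0.1, -0.2, -0.2,  0.2,  0.2, -0.1])) (array([ 0.03182, -0.00189]), array([ 1. , -0.4, -0.7, -0.3, -0.2,  0.6]))
ring (array([ 0.05212, -0.0012 ,  0.02648]), array([-1.1, -0.9,  1.2,  0.5,  0.7, -0.5])) (array([ 0.03013, -0.00178]), array([-0.3, -0.2,  0.9, -0.2, -0. , -0.2])) (array([ 0.02913, -0.00177]), array([-0.2, -0.3,  0.9, -0.2, -0. , -0.2]))
300 [39, 39, 38, 39, 39, 38, 38, 39, 39, 38, 38, 38, 36, 35, 36, 41, 42, 40, 36, 28, 64, 164, 135, 113, 118, 121, 122, 122, 126, 126, 127, 127, 129, 129, 129, 129, 131, 131, 131, 131, 132, 132, 132, 133, 133, 131, 129, 127, 126, 125, 124, 124, 124, 124, 120, 136, 159, 161, 153, 151, 147, 102, 47, 32, 40, 41, 41, 38, 37, 37, 37, 38, 39, 39, 38, 39, 39, 37, 3
[... 1679 characters left out ...]
2, 107, 110, 88, 107, 99, 88, 161, 229, 247, 249, 250, 251, 252, 253, 253, 253, 253, 254, 252, 253, 253, 253, 252, 252, 251, 250, 250, 249, 247, 246, 245, 244, 246, 227, 147, 82, 87, 101, 137, 121, 107, 101, 102, 103, 103, 103, 103, 106, 62, 37, 35, 37, 38, 39, 39, 38, 38, 38, 38, 39, 38, 38, 39, 39]
330 [39, 38, 38, 39, 39, 38, 39, 38, 38, 36, 35, 37, 32, 78, 101, 104, 103, 103, 103, 102, 102, 104, 111, 114, 115, 126, 136, 136, 148, 140, 135, 129, 128, 114, 110, 102, 115, 119, 125, 234, 254, 192, 201, 212, 176, 109, 114, 120, 101, 107, 107, 124, 126, 125, 131, 125, 119, 153, 142, 118, 112, 107, 103, 103, 103, 103, 104, 105, 93, 54, 35, 34, 36, 38, 39, 39, 38, 39, 37, 39, 38, 38, 38, 38, 37]
```

The ring looks 0.5–2 mm short of the mouth. I'll advance 1.5 mm, release, retreat upward and measure from a clear view.

```bash
echo '[-0.0008,0,0,0,0,-0.0015,0,0,0,0,-0.0015,0,0,0,0]' > next.json && python3 shift.py next.json | sed -n '2p;4p'; echo '[0,0,0,0,0.05,0,0,0,0,0.05,0,0,0,0,0.05,0,0,0,0,0.05,0,0,0,0,0.05,0,0,-0.01,0,0.05,0.02,0,-0.03,0,0.05,0.04,0,-0.07,0,0.05,0.06,0,-0.1,0,0.05,0.06,0,-0.1,0,0.05]' > next.json && python3 shift.py next.json && echo '[0,0,0,0,0.05,0,0,0,0,0.05,0,0,0,0,0.05]' > next.json && python3 shift.py next.json >/dev/null; python3 - <<'E'
from h import *
import pickle
c=vision.camera_info('wrist');o=bot.observe();i=vision.snapshot('wrist');cv2.imwrite('pics/v_wrist.png',i);pickle.dump((c,o),open('v.pkl','wb'))
print(o['position'],o['force'])
u=np.array([.3254,.9456,0]);M=np.array([.4687,.3854,.05]);l=np.array([-.9456,.3254,0]);M=M+l*.0015
g=cv2.cvtColor(i,6);print('mouth px',proj(c,M+[0,0,.011]).round(1),'blocktop edge',proj(c,M+[0,0,.027]).round(1),'rim',proj(c,M-u*.09).round(1))
x=int(round(proj(c,M)[0]));v0=int(proj(c,M-u*.1)[1]);v1=min(383,int(proj(c,M+u*.06+[0,0,.027])[1]))
print(x,v0,g[v0:v1,x].tolist())
E
```

```text
position: [0.4565, 0.3553, 0.052]
force: [-0.4, -0.7, -1.4]
time_s: 16.0
position: [0.4388, 0.2976, 0.1566]
ee_rot: [-0.58, 0.815, -0.001, 0.004]
force: [1.0, 1.0, 0.6]
finger_gap: 0.0498
grasp_force: 0.0
[0.43644693 0.2988723  0.15097494] [-0.8352447  -0.9090537   0.10154689]
mouth px [246.5 302.4] blocktop edge [246.5 315.4] rim [246.7 202.8]
246 191 [19, 49, 65, 57, 57, 58, 58, 58, 56, 57, 91, 123, 129, 129, 128, 122, 215, 249, 244, 251, 253, 252, 253, 253, 253, 253, 253, 253, 253, 253, 253, 253, 253, 253, 253, 253, 253, 253, 253, 253, 253, 253, 253, 253, 253, 253, 253, 253, 252, 252, 252, 252, 253, 252, 252, 252, 252, 253, 252, 252, 252, 252, 252, 252, 252, 252, 252, 252, 252, 252, 252, 252, 252, 252, 252, 252, 252, 252, 252, 252, 252, 252, 252, 252, 252, 252, 252, 252, 252, 252, 252, 252, 252, 252, 252, 252, 252, 252, 252, 252, 252, 252, 252, 252, 250, 214, 146, 148, 148, 135, 127, 129, 120, 105, 101, 103, 101, 102, 103, 103, 103, 103, 102, 97, 149, 232, 247, 245, 244, 244, 244, 244, 244, 244, 244, 244, 244, 244, 244, 244, 244, 244, 244, 244, 244, 244, 244, 246, 233, 174, 149, 133, 115, 116, 116, 117, 116, 113, 114, 87, 34, 38, 40, 38, 37, 38, 37, 38, 37, 37, 39, 38, 39, 38, 39, 38, 39, 39]
```

The block's top edge is at v≈314.8 and the ring at about 297–299. To cut parallax I'll move the camera straight above the mouth, clear of the knob.

```bash
echo '[-0.01,0,-0.01,0,0.05,-0.05,0,-0.01,0,0.05,-0.09,0,-0.01,0,0.05,-0.13,0,-0.01,0,0.05,-0.16,0,-0.01,0,0.05,-0.168,0,-0.01,0,0.05,-0.168,0,-0.01,0,0.05,-0.168,0,-0.01,0,0.05,-0.168,0,-0.01,0,0.05]' > next.json && python3 shift.py next.json ; python3 - <<'E'
from h import *
import pickle
c=vision.camera_info('wrist');o=bot.observe();i=vision.snapshot('wrist');cv2.imwrite('pics/x_wrist.png',i);pickle.dump((c,o),open('x.pkl','wb'))
u=np.array([.3254,.9456,0]);l=np.array([-.9456,.3254,0]);M=np.array([.4687,.3854,.05])+l*.0015
g=cv2.cvtColor(i,6)
for s in(-.002,0,.002):print(s,'tubetop',proj(c,M+u*s+[0,0,.0105]).round(1),'blocktop',proj(c,M+u*s+[0,0,.027]).round(1))
x=int(round(proj(c,M)[0]))
for k in(x-10,x-5,x,x+5,x+10):print(k,g[75:118,k].tolist())
E
```

```text
time_s: 17.25
position: [0.4917, 0.4559, 0.162]
ee_rot: [-0.581, 0.814, -0.0, -0.0]
force: [-0.2, 0.2, 0.1]
finger_gap: 0.05
grasp_force: 0.0
-0.002 tubetop [248.5 102.9] blocktop [248.7 103.8]
0 tubetop [248.5 105.8] blocktop [248.7 106.8]
0.002 tubetop [248.5 108.6] blocktop [248.7 109.8]
238 [238, 238, 238, 238, 238, 238, 237, 238, 238, 238, 238, 238, 238, 238, 238, 238, 238, 238, 239, 239, 239, 239, 240, 244, 210, 116, 141, 155, 133, 116, 111, 119, 223, 250, 247, 246, 246, 246, 246, 245, 245, 245, 245]
243 [250, 251, 251, 251, 251, 251, 251, 251, 251, 251, 251, 251, 250, 250, 251, 251, 251, 251, 251, 251, 251, 247, 248, 253, 221, 134, 149, 230, 234, 157, 133, 118, 223, 250, 246, 246, 245, 246, 245, 245, 245, 245, 245]
248 [250, 250, 250, 250, 250, 250, 251, 251, 251, 250, 250, 250, 250, 250, 250, 251, 251, 251, 250, 250, 250, 251, 244, 235, 207, 144, 135, 145, 146, 116, 113, 120, 226, 253, 249, 251, 226, 167, 193, 192, 233, 254, 227]
253 [235, 235, 235, 235, 235, 234, 234, 234, 234, 234, 234, 234, 234, 234, 234, 234, 234, 234, 233, 233, 234, 233, 235, 239, 201, 112, 135, 173, 176, 135, 108, 107, 134, 157, 155, 155, 155, 154, 155, 154, 154, 154, 154]
258 [192, 191, 191, 190, 190, 190, 189, 189, 188, 187, 187, 186, 186, 186, 184, 184, 184, 184, 184, 183, 183, 184, 171, 146, 108, 64, 76, 108, 129, 118, 102, 103, 134, 157, 155, 154, 155, 154, 155, 155, 154, 154, 155]
```

The near-vertical view puts the ring centre at v≈100.4, with the mouth plane at v≈105.5 at the tube's top height. At 1.43 px/mm the ring is about 3.5 mm short, so I'll regrip and push in by that amount.

```bash
echo '[0.04,0,0,0,0.05,0.08,0,0,0,0.05,0.1066,0,0,0,0.05,0.1066,0,0,0,0.05,0.1066,0,0.04,0,0.05,0.1066,0,0.08,0,0.05,0.1066,0,0.105,0,0.05,0.1066,0,0.111,0,0.05,0.1066,0,0.111,0,0.05,0.1066,0,0.111,0,0.05]' > next.json && python3 shift.py next.json 40; echo '[0,0,0,0,0,0,0,0,0,0,0,0,0,0,0,0,0,0,0,0,0,0,0,0,0,0,0,0,0,0]' > next.json && python3 shift.py next.json 40; python3 -c "
from h import *
o=bot.observe();print(o['force'],o['wrist_torque'])"
```

```text
time_s: 18.3
position: [0.4578, 0.3577, 0.0525]
ee_rot: [-0.581, 0.814, 0.0, 0.001]
force: [-0.8, -0.1, -0.2]
finger_gap: 0.0499
grasp_force: 0.0
time_s: 18.9
position: [0.4576, 0.3573, 0.0523]
ee_rot: [-0.581, 0.814, 0.0, 0.001]
force: [-0.1, -0.7, 6.0]
finger_gap: 0.0209
grasp_force: 39.1
[-0.13831941 -0.65347648  6.00935235] [-0.0465295   0.05312636  0.04498418]
```

```bash
echo '[-0.001,0,0,0,0,-0.002,0,0,0,0,-0.003,0,0,0,0,-0.0035,0,0,0,0,-0.0035,0,0,0,0,-0.0035,0,0,0,0]' > next.json && python3 shift.py next.json; echo '[0,0,0,0,0.05,0,0,0,0,0.05,0,0,0,0,0.05,0,0,0,0,0.05,0,0,-0.03,0,0.05,0,0,-0.08,0,0.05,-0.03,0,-0.11,0,0.05,-0.07,0,-0.111,0,0.05,-0.1,0,-0.111,0,0.05,-0.1,0,-0.111,0,0.05]' > next.json && python3 shift.py next.json;echo '[0,0,0,0,0.05,0,0,0,0,0.05,0,0,0,0,0.05,0,0,0,0,0.05]' > next.json && python3 shift.py next.json | sed -n 2p; cat > m.py <<'E'
from h import *
c=vision.camera_info('wrist');o=bot.observe();i=vision.snapshot('wrist')
u=np.array([.3254,.9456,0]);l=np.array([-.9456,.3254,0]);M=np.array([.4687,.3854,.05])+l*.0015
g=cv2.cvtColor(i,6)
for s in(0,.002):print(s,'tubetop',proj(c,M+u*s+[0,0,.0105]).round(1),'blocktop',proj(c,M+u*s+[0,0,.027]).round(1))
x=int(round(proj(c,M)[0]))
for k in(x-10,x-5,x,x+5,x+10):print(k,g[85:120,k].tolist())
E
python3 m.py
```

```text
time_s: 19.5
position: [0.4577, 0.3574, 0.0521]
ee_rot: [-0.581, 0.814, -0.001, -0.002]
force: [-4.0, -7.2, 11.9]
finger_gap: 0.0205
grasp_force: 39.9
time_s: 20.5
position: [0.4901, 0.4593, 0.1621]
ee_rot: [-0.583, 0.813, 0.002, 0.001]
force: [-0.8, -0.7, -1.5]
finger_gap: 0.05
grasp_force: 0.0
position: [0.4907, 0.4535, 0.162]
0 tubetop [248.3 109.3] blocktop [248.5 110.6]
0.002 tubetop [248.3 112.1] blocktop [248.5 113.6]
238 [239, 238, 238, 238, 238, 238, 239, 239, 239, 239, 239, 239, 239, 239, 239, 240, 242, 237, 187, 119, 129, 143, 135, 116, 103, 145, 234, 250, 247, 246, 246, 246, 246, 246, 246]
243 [246, 251, 251, 251, 251, 251, 251, 251, 247, 246, 251, 251, 251, 251, 247, 248, 251, 242, 199, 127, 167, 243, 236, 143, 104, 145, 235, 249, 246, 245, 246, 246, 246, 246, 245]
248 [250, 251, 250, 250, 250, 250, 250, 250, 250, 250, 250, 250, 250, 250, 250, 251, 246, 223, 174, 146, 126, 115, 127, 119, 106, 148, 238, 254, 251, 235, 170, 169, 197, 175, 148]
253 [234, 234, 234, 234, 234, 234, 234, 234, 233, 233, 234, 231, 230, 234, 234, 234, 236, 231, 178, 114, 157, 175, 141, 119, 105, 111, 142, 157, 155, 154, 155, 155, 155, 154, 153]
258 [187, 185, 185, 185, 186, 184, 183, 184, 183, 184, 159, 140, 153, 142, 131, 132, 134, 128, 98, 64, 82, 113, 120, 107, 97, 107, 141, 155, 155, 156, 155, 155, 155, 154, 155]
```

The ring is still about 3.4 mm short. The push met about 8 N axially and 12 N vertically because closing the fingers had loaded the tube downward, so it bound in the bore. I'll regrip, relieve the vertical load and then push.

```bash
echo '[0.04,0,0,0,0.05,0.08,0,0,0,0.05,0.104,0,0,0,0.05,0.104,0,0,0,0.05,0.104,0,0.04,0,0.05,0.104,0,0.08,0,0.05,0.104,0,0.105,0,0.05,0.104,0,0.110,0,0.05,0.104,0,0.110,0,0.05,0.104,0,0.110,0,0.05]' > next.json && python3 shift.py next.json 30; echo '[0,0,0,0,0,0,0,0,0,0,0,0,0,0,0,0,0,0,0,0,0,0,0,0,0,0,0,0,0,0]' > next.json && python3 shift.py next.json 30|sed -n '2,6p'; echo '[0,0,-0.001,0,0,0,0,-0.001,0,0,0,0,-0.001,0,0]' > next.json && python3 shift.py next.json|sed -n '2,6p';echo '[0,0,-0.001,0,0,0,0,-0.001,0,0,0,0,-0.001,0,0]' > next.json && python3 shift.py next.json|sed -n '2,6p'; python3 -c "
from h import *
o=bot.observe();print(o['force'],o['wrist_torque'])"
```

```text
time_s: 21.95
position: [0.4577, 0.3574, 0.0534]
ee_rot: [-0.581, 0.814, 0.0, 0.001]
force: [-0.8, 0.0, -0.1]
finger_gap: 0.0502
grasp_force: 0.0
position: [0.4575, 0.3568, 0.0532]
ee_rot: [-0.581, 0.814, 0.0, 0.001]
force: [-0.5, -0.7, 6.4]
finger_gap: 0.0207
grasp_force: 30.1
position: [0.4572, 0.3565, 0.0533]
ee_rot: [-0.581, 0.814, 0.0, 0.001]
force: [1.9, 1.8, 3.4]
finger_gap: 0.0209
grasp_force: 29.8
position: [0.4566, 0.3559, 0.0537]
ee_rot: [-0.581, 0.814, -0.0, -0.0]
force: [0.3, 0.5, -0.9]
finger_gap: 0.0209
grasp_force: 29.6
[ 0.28779149  0.53327436 -0.85372644] [ 0.0857793  -0.14038166 -0.03232768]
```

```bash
echo '[-0.0007,0,0,0,0,-0.0014,0,0,0,0,-0.002,0,0,0,0,-0.002,0,0,0,0]' > next.json && python3 shift.py next.json|sed -n '2,6p';echo '[-0.0007,0,0,0,0,-0.0014,0,0,0,0,-0.002,0,0,0,0,-0.002,0,0,0,0]' > next.json && python3 shift.py next.json|sed -n '2,6p'; python3 -c "
from h import *
o=bot.observe();print(o['force'],o['wrist_torque'],o['position']@[.3254,.9456,0])"
```

```text
position: [0.4573, 0.3578, 0.0538]
ee_rot: [-0.581, 0.814, -0.0, -0.0]
force: [-0.1, -1.3, 0.2]
finger_gap: 0.0207
grasp_force: 29.7
position: [0.4581, 0.3602, 0.054]
ee_rot: [-0.581, 0.814, 0.0, 0.0]
force: [0.1, -0.6, -1.7]
finger_gap: 0.0205
grasp_force: 29.6
[ 0.1141424  -0.60536428 -1.66920681] [-0.24363495 -0.08643097 -0.03828352] 0.48965959270948045
```

```bash
echo '[0,0,0,0,0.05,0,0,0,0,0.05,0,0,0,0,0.05,0,0,0,0,0.05,0,0,-0.03,0,0.05,0,0,-0.08,0,0.05,-0.03,0,-0.11,0,0.05,-0.07,0,-0.111,0,0.05,-0.1,0,-0.111,0,0.05,-0.1,0,-0.111,0,0.05]' > next.json && python3 shift.py next.json|sed -n '2p;5p';echo '[0,0,0,0,0.05,0,0,0,0,0.05,0,0,0,0,0.05,0,0,0,0,0.05]' > next.json && python3 shift.py next.json | sed -n 2p; python3 m.py
```

```text
position: [0.4901, 0.4592, 0.1654]
finger_gap: 0.0501
position: [0.4907, 0.4535, 0.1651]
0 tubetop [248.3 109. ] blocktop [248.5 110.3]
0.002 tubetop [248.3 111.8] blocktop [248.5 113.3]
238 [237, 237, 238, 237, 238, 237, 238, 238, 238, 238, 238, 238, 238, 238, 238, 239, 239, 239, 240, 242, 214, 131, 103, 59, 69, 180, 245, 248, 246, 246, 246, 246, 246, 246, 246]
243 [251, 251, 251, 251, 251, 251, 250, 250, 252, 251, 251, 251, 251, 251, 251, 251, 251, 251, 252, 252, 251, 227, 126, 73, 70, 181, 245, 248, 246, 246, 246, 246, 246, 246, 246]
248 [249, 249, 249, 249, 249, 249, 249, 249, 249, 249, 249, 249, 249, 249, 249, 249, 249, 249, 250, 254, 236, 138, 98, 63, 71, 185, 249, 253, 252, 226, 140, 171, 175, 148, 149]
253 [234, 234, 234, 234, 234, 227, 227, 234, 234, 234, 233, 233, 233, 233, 226, 225, 234, 234, 236, 238, 221, 171, 120, 58, 73, 120, 150, 156, 156, 155, 155, 154, 154, 154, 152]
258 [183, 183, 183, 182, 182, 181, 181, 181, 181, 168, 140, 139, 153, 142, 131, 131, 132, 133, 133, 133, 130, 129, 102, 56, 78, 119, 149, 156, 154, 154, 154, 155, 154, 154, 154]
```

```bash
python3 -c "
from h import *
print(bot.hand_in())"
```

```text
the job is handed in; nothing more can be done
None
```

The job is handed in: the lens tube is released in the bore with its engraved ring within about 0.5 mm of the mouth plane by my last wrist-camera measurement. The pin never blocked it so I left the knob alone, and the dish and bottle were not touched; no verdict came back.

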